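Change the piece on show: tealight into the drawer, candle held up

TASK

The tealight on the dark block has had its photograph taken: set it upright in the open drawer of the low pale wooden box (not the red chest) and slide the drawer fully shut. Then draw the orange candle out of its slanting stand and show it off: hold it level, raised about 20 cm over the middle of the dark block, and finish while still holding it there, quite still. Leave the green candle in its stand and the other things where they are.

Things in the scene. Friction and masses are not known exactly. Their poses are not given: they have to be found in the camera images.
- tealight_center (a point): Tealight: a silvery aluminium cup with red wax, 37 mm in diameter and 14 mm high, with a thin wick above it (to 24 mm). The point is on its axis, 7 mm above its underside; z up. It stands at the start on the dark block.
- slate_top (a point): Dark, nearly black flat block, 90 x 160 mm and 22 mm high, fixed on the table. The point is the centre of its top face (22 mm above the table); y runs along its 160 mm side, z up.
- drawer_box: Low pale wooden box with one drawer (darker front, brass knob), fixed: 170 mm deep (x), 190 mm wide (y), 85 mm high. Origin under its centre, z up. The drawer opens toward -x of this frame. The top board's front edge is at x = -70 mm; the shut drawer's front panel has its outer face at x = -85 mm.
- drawer_box_drawer0 (a joint): How far the drawer stands open, in m: 0 is fully shut (against a stop), 0.109 fully open. It starts open at 0.09 or more. It slides with a light friction of about 1 N.
- drawer_floor (a point): Centre of the drawer's inner floor, 22 mm above the table; moves with the drawer, axes as drawer_box. Inside 125 mm long (x), 148 mm wide (y); walls 6 mm thick rise 41 mm above the floor. With the drawer 0.10 open, x = -62 to about +31 mm lies open to the sky, the rest is under the box's top board.
- drawer_front (a point): Centre of the outer face of the drawer's front panel, which is 184 mm wide and 58 mm high (its top 72 mm above the table), 43 mm above the table; moves with the drawer; the face looks to -x. A brass knob stands out 43 mm from the middle of the face, at most 15 mm to either side; the face is flat beyond that.
- orange_center (a point): Orange candle, square, yellow to red, 44 x 44 mm, 121 mm of wax plus wick, 0.15 to 0.25 kg. Point: middle of its length, on its axis, 60.5 mm from the foot. z from foot to wick. At the start it leans at 45 degrees, z up and toward the stand's -x; its y side faces are upright (they face the stand's +-y). The foot is 45 mm deep in the socket (lower wall 62 mm); the rest sticks out.
- stand_orange_socket (a point): Stand of the orange candle (pale wood, fixed; the other is alike): base 130 x 74 mm with a square socket, 48 mm wide inside, 60 mm outside, its axis leaning 45 degrees toward the stand's -x. Point: middle of the socket's floor, 36 mm above the table; z up, -x the way the candle leans. Walls reach 45 mm along the slant, the lower one 62 mm.
- green_center (a point): Green candle (square, violet to green; 44 x 45 mm, 114 mm of wax and a wick), in the other stand in the same way. The point is on its axis, 57 mm from its foot; z from foot to wick. To be left alone.
- amber_glass: Low smoky empty tealight glass, 60 mm in diameter, 34 mm high; origin under its centre. To be left alone.
- spool: Spool of braided white wick with wooden flanges, 60 mm in diameter, 68 mm high; origin under its centre. To be left alone.
Not all that is in view belongs to the job. Leave any blue look-alike of the part that bears orange_center alone.

How it is judged:
On the way, in this order (a step that is already met when the one before it is completed fails the run):
1. the tealight stands upright in the drawer, let go (x of tealight_center in the frame of drawer_floor between -0.052 and 0.052 m and y of tealight_center in the frame of drawer_floor between -0.064 and 0.064 m and z of tealight_center in the frame of drawer_floor between -0.005 and 0.02 m and angle between tealight_center's own z axis and vertical below 0.2 rad and contact force between the fingers and tealight below 0.1 N), for 0.2 s.
2. the drawer is shut with the tealight in it (x of tealight_center in the frame of drawer_floor between -0.052 and 0.052 m and y of tealight_center in the frame of drawer_floor between -0.064 and 0.064 m and z of tealight_center in the frame of drawer_floor between -0.005 and 0.02 m and angle between tealight_center's own z axis and vertical below 0.2 rad and value of joint drawer_box_drawer0 below 0.006 m), for 0.2 s.
3. the orange candle is drawn out of its stand and lifted (distance between orange_center and stand_orange_socket above 0.13 m and height (world z) of orange_center above 0.12 m and contact force between orange and the fingers above 0.5 N), for 0.2 s.
At the end, for the whole second after the job is handed in: Drawer open under 6 mm, tealight upright in it. Fingers hold the orange candle still, out of its stand, level within 15 degrees in any direction, its middle 130 to 270 mm above the dark block's top and within 60 mm sideways of its centre. Green candle moved under 20 mm (all of step 2 and angle between orange_center's own z axis and vertical between 1.309 and 1.833 rad and z of orange_center in the frame of slate_top between 0.13 and 0.27 m and horizontal distance between orange_center and slate_top below 0.06 m and contact force between orange and the fingers above 0.5 N and linear speed of orange below 0.03 m/s and contact force between orange and stand_orange below 0.1 N and distance of green_center from where it was at the start of the episode below 0.02 m); the arm keeps its last pose, push and grip.
It fails at once if the green candle is disturbed (moved over 20 mm) (distance of green_center from where it was at the start of the episode above 0.02 m).
It fails at once if the smoky glass or the spool is moved more than 30 mm (distance of any of amber_glass, spool from where it was at the start of the episode above 0.03 m).
It also fails if it takes over 64 s, if anything falls off the work surface, if the arm or the gripper's body presses on something with over 40 N, if the wrist force passes 120 N, or if a joint passes its speed limit or range.

ROBOT

A 6-joint arm with a two-finger parallel gripper is mounted at the origin on a cart in front of the work surface, level with it; the furniture and walls round the work are solid. World frame = base frame: x ahead of the robot, y to its left, z up, the work surface at z = 0. Lengths are in m, angles in rad, forces in N, time in s.
With the tool pointing down it reaches from about 0.275 to 1 m from the base axis. Payload 8.4 kg.
Tool frame: the origin (TCP) lies at the very end of the fingers, on their centre line; the grasp point (between the pads) lies 19 mm behind it (arm.grasp_offset is the distance from the TCP to the grasp point, in m); z points along the fingers, y is the direction in which the jaws open and shut (so a half turn about z gives the same grasp; the last joint's range is limited). The gripper opens to 85 mm and grips with 20 to 120 N. Pads are 22 mm wide; open, the fingers measure 114 mm over their backs; the gripper's body (76 mm by 85 mm) begins 54 mm behind the grasp point. The pads swing forward as they close: fully open they stand 13 mm farther back than shut.
Start: joints at [-1.243, 0.353, 1.633, -0, 1.155, -0.002], TCP at [0.202, -0.591, 0.231] pointing down, gripper open.
Joint ranges: [-2.63, 2.63], [-0.92, 2.1], [0.06, 2.66], [-1.3, 4.44], [0, 2.69], [-3.02, 3.02]. Speed limits (rad/s): [2.22, 2.22, 2.79, 3.14, 3.14, 3.14].

INTERFACE

Orientations are given as a unit quaternion [w, x, y, z].
In Python, from cell import arm gives the robot as it stands. The module is installed in compiled form; this text tells all that it offers.
- The arm moves only by the tool apply_moves, never from a script. Its argument "targets" is a list of rows, each a list of 3 entries, a list of its own where there are three numbers: the shift along the world's x, y, z in m, then the turn, a rotation vector about the world's x, y, z in rad, then the finger opening in m, from 0 to 0.0854. A call has 1 to 5 rows; each row shifts and turns the commanded pose from where the row before left it; what a row does not reach is not made up. A row lasts 1/8 s, in which the tool goes at most 62.5 mm and 10.7 degrees, less where a joint would pass 70% of its speed; a pose out of reach is approached as far as the arm can. A call with a gripper value outside its range is refused whole. The fingers move at their own pace and stop on an object; "newtons" is the grip in N (left out, the last holds). Time passes only in rows, so rows that do not move let the fingers close. It gives the time, the measured TCP pose, the force and the opening at its end, in the units of the state.
- arm.get_obs(): the state, without advancing time (a new reading comes with each control period).
- arm.read_camera(name): name is "scene" or "top" or "wrist"; returns the picture (480x640x3 uint8, blue, green, red); there is no depth.
- arm.camera_model(name): a dict with "fovy" (degrees; the focal length in pixels is half the picture's height over the tangent of half this angle, whatever the lens; pixels are square), "cx", "cy" (the principal point, pixels), "k1" (the pictures are not rectified: a ray, as slopes to the right and down, at radius r is drawn at 1 + k1 r^2 times it, then the intrinsics apply), "rvec" (rotation vector, rad) and "tvec" (3), from world to camera coordinates, as OpenCV has them; the wrist camera has in their place "mount" (4x4, takes a point from camera to tool coordinates, whose origin is the TCP and whose axes are the flange's). Camera axes: x right, y down, z forward; pixel columns grow to the right and rows downward; lengths in m; the calibration is good to about 2 mm. A picture is of the moment at which its call begins: read the wrist's pose just before it. camera_model takes no time and is no camera call.
- arm.close_job(): hands the job in, once; it reports no verdict.
Trained networks look in the newest picture that a camera, given by its name, has taken for a name from the list of things; names that differ only in an ending like _2 or _b are one class to them, and where a whole thing is asked for, a point or a joint stands for the part that bears it (a point fixed in the world has none). Each returns a list of dicts, best first, with "conf" (0 to 1); they miss things now and then, are a little off and sometimes report something else, mostly with a low value. They report only what shows in the picture. A call takes as long as a camera call. They do not tell look-alikes from the thing itself.
- arm.spot_in(camera, query): "extent" ([left, top, right, bottom] as shares, 0 to 1, of the picture: columns of its width, rows of its height, round what is visible of it).
The state is a dict: "clock": time; "q": joint angles; "joint_vel": joint speeds; "joint_efforts": joint torques, N m; "eef_pos": TCP position; "tool_rot": TCP orientation; "force": force on the tool from outside, world axes, zero at the start; "moment": the same for the moment, N m; "grip_width": finger opening in m.
Only numpy, scipy, OpenCV 4.12 (cv2) and the standard library are available. Lean on these libraries where they do the work, as an engineer would, in place of code of your own. Each camera call takes 0.05 s, during which the arm holds its last target.

## Working session

There is one attempt and no reset: what is moved stays moved. The work goes in short steps, Python scripts to look and compute and a tool call to move; the robot and the scene stay as the last step left them, time stands still between calls to the robot, and variables do not carry over. Pictures are saved under pics/ and viewed, and the job is handed in when it is done.

Besides the shell and the picture viewer there is one more tool, called after ">>>" by a JSON object that holds its "method" and its "body". apply_moves: Moves the arm, as the interface text tells. Its arguments: {"type":"object","properties":{"targets":{"type":"array"},"newtons":{"type":"number"}},"required":["targets"]}

```bash
mkdir -p pics; ls; python3 - <<'E'
from cell import arm
import cv2
o=arm.get_obs();print(o)
for n in ("scene","top","wrist"):
    print(n,arm.camera_model(n)); cv2.imwrite(f"pics/{n}0.png",arm.read_camera(n))
E
```

```text
pics
{'clock': 0.0, 'q': array([-1.24340359e+00,  3.53665941e-01,  1.63414891e+00, -1.98146905e-05,
        1.15521654e+00, -2.39502005e-03]), 'joint_vel': array([ 0.00152991, -0.00165694,  0.00053843, -0.00085095,  0.00160237,
       -0.00017495]), 'joint_efforts': array([-2.50031364e-03, -6.05258989e+01, -3.42066622e+01, -4.40359872e-04,
        9.33135976e-03,  1.67020232e-05]), 'eef_pos': array([ 0.20224031, -0.59085475,  0.23054426]), 'tool_rot': array([-7.08427214e-04,  9.86434867e-01,  1.64151560e-01, -1.25324843e-04]), 'force': array([-0.30113714, -0.11758411,  0.12046583]), 'moment': array([-0.01667148,  0.01272907,  0.04608759]), 'grip_width': 0.08514713567550396}
scene {'fovy': 53.550512351174504, 'cx': 315.71434982685355, 'cy': 239.65250358208053, 'k1': 0.011008616642148576, 'rvec': array([ 0.56053047, -2.62223682,  1.2411328 ]), 'tvec': array([0.49010428, 0.24741439, 0.97895448])}
top {'fovy': 57.87312444394354, 'cx': 317.4991330877328, 'cy': 238.89821625588513, 'k1': -0.07265605773515407, 'rvec': array([ 2.03585214, -2.19586692,  0.23282805]), 'tvec': array([-0.03891937,  0.56109945,  0.85236366])}
wrist {'fovy': 67.85827269584753, 'cx': 312.45678574193033, 'cy': 237.41201233419415, 'k1': 0.02508373151117772, 'mount': array([[-5.72789617e-05, -9.49042630e-01, -3.15147718e-01,
         8.00739155e-02],
       [ 9.99999807e-01,  1.40594018e-04, -6.05140562e-04,
         8.61014991e-05],
       [ 6.18612074e-04, -3.15147691e-01,  9.49042438e-01,
        -1.42646490e-01],
       [ 0.00000000e+00,  0.00000000e+00,  0.00000000e+00,
         1.00000000e+00]])}
```

View pics/scene0.png

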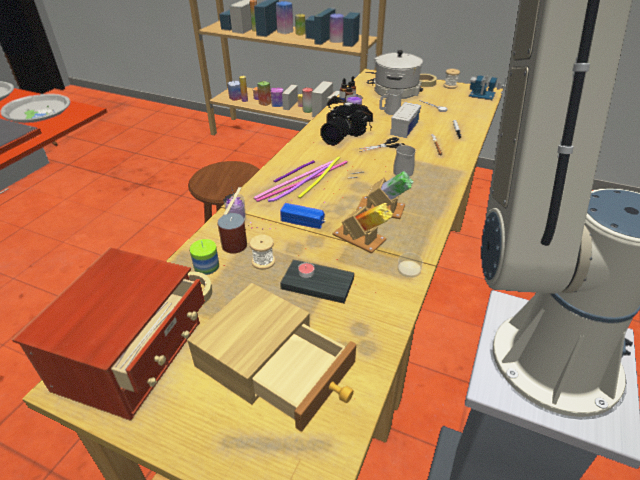

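View pics/top0.png

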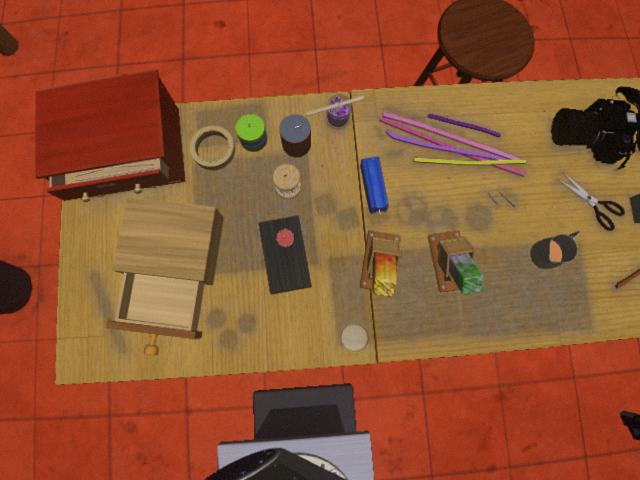

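View pics/wrist0.png

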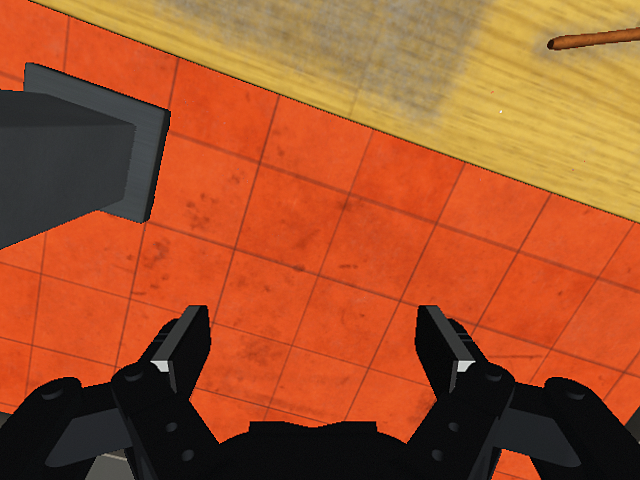

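The scene and top views show:
- the tealight on the dark block, top view (285,238)
- the pale drawer box, top view about (165,260), with its drawer toward the robot
- the orange candle, top view (383,275), leaning toward the robot
- the green candle, top view (460,270)
- a blue look-alike, top view (374,185), lying on the table

I'll measure these next.

```bash
cat > h.py <<'E'
import numpy as np, cv2
from scipy.spatial.transform import Rotation as R
from cell import arm
def K(m):
    f=240/np.tan(np.radians(m["fovy"])/2); return f,m["cx"],m["cy"],m["k1"]
def pose(name,obs=None):
    m=arm.camera_model(name)
    if "rvec" in m:
        Rc=R.from_rotvec(m["rvec"]).as_matrix(); return Rc,np.array(m["tvec"])
    q=obs["tool_rot"]; Rt=R.from_quat([q[1],q[2],q[3],q[0]]).as_matrix()
    M=m["mount"]; Rwc=Rt@M[:3,:3]; p=obs["eef_pos"]+Rt@M[:3,3]
    return Rwc.T,-Rwc.T@p
def proj(name,P,obs=None):
    f,cx,cy,k=K(arm.camera_model(name)); Rc,t=pose(name,obs)
    c=np.atleast_2d(P)@Rc.T+t; s=c[:,:2]/c[:,2:]; r2=(s**2).sum(1,keepdims=True)
    return s*(1+k*r2)*f+[cx,cy]
def ray(name,uv,obs=None):
    f,cx,cy,k=K(arm.camera_model(name)); Rc,t=pose(name,obs)
    d=(np.array(uv,float)-[cx,cy])/f; s=d.copy()
    for _ in range(20): s=d/(1+k*(s@s))
    v=Rc.T@np.array([s[0],s[1],1]); return -Rc.T@t, v/np.linalg.norm(v)
def onz(name,uv,z,obs=None):
    o,v=ray(name,uv,obs); return o+v*(z-o[2])/v[2]
def tri(l):
    A=np.zeros((3,3));b=np.zeros(3)
    for o,v in l:
        M=np.eye(3)-np.outer(v,v);A+=M;b+=M@o
    p=np.linalg.solve(A,b); return p,[np.linalg.norm((np.eye(3)-np.outer(v,v))@(p-o)) for o,v in l]
E
python3 - <<'E'
from h import *
for n in ("top","scene"):
    print(n,"cam",pose(n)[0].T@-pose(n)[1])
    for q in ["tealight_center","drawer_box","drawer_front","orange_center","stand_orange_socket","green_center","amber_glass","spool"]:
        for d in arm.spot_in(n,q)[:2]:
            e=np.array(d["extent"])*[640,480,640,480]; print(n,q,round(d["conf"],2),e.round(1))
im=cv2.imread("pics/top0.png"); 
def crop(im,x,y,w,h,s,f): cv2.imwrite(f,cv2.resize(im[y:y+h,x:x+w],None,fx=s,fy=s,interpolation=cv2.INTER_CUBIC))
crop(im,95,190,230,170,3.4,"pics/t1.png"); crop(im,330,150,170,150,4,"pics/t2.png")
im=cv2.imread("pics/scene0.png"); crop(im,180,250,190,180,3.3,"pics/s1.png"); crop(im,270,150,160,120,5,"pics/s2.png")
E
```

```text
top cam [ 0.36958054 -0.06344261  0.94987177]
top tealight_center 0.67 [448.7 252.6 483.7 296.6]
top drawer_box 0.94 [109.2 197.2 222.2 356.5]
top drawer_front 0.87 [107.1 272.2 205.4 355.2]
top orange_center 0.83 [370.  251.6 396.9 297.2]
top orange_center 0.61 [362.9 155.8 387.9 214.4]
top stand_orange_socket 0.77 [362.8 232.1 400.1 291.1]
top stand_orange_socket 0.32 [372.9 251.3 395.1 296.4]
top green_center 0.7 [451.8 248.2 483.3 295.1]
top amber_glass 0.94 [343.6 320.5 367.7 349.7]
top spool 0.85 [273.3 162.  301.4 197.7]
scene cam [0.19387777 0.74761077 0.81440623]
scene tealight_center 0.55 [296.3 262.2 313.7 277.9]
scene drawer_box 0.91 [186.2 283.4 357.2 430.6]
scene drawer_front 0.85 [254.6 323.4 356.1 429. ]
scene orange_center 0.91 [283.8 202.8 325.2 225.8]
scene orange_center 0.58 [357.2 204.9 389.3 230.9]
scene stand_orange_socket 0.71 [331.1 200.9 384.5 253.2]
scene stand_orange_socket 0.29 [187.  282.7 356.9 431.5]
scene green_center 0.66 [383.  171.1 414.5 198.2]
scene amber_glass 0.77 [398.1 252.8 425.5 277.4]
scene spool 0.92 [251.6 233.8 274.3 266.2]
```

View pics/t1.png

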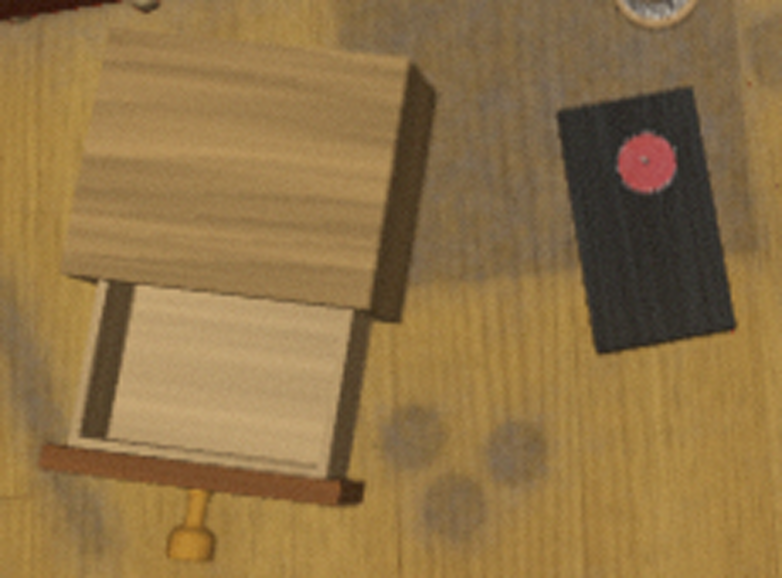

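View pics/t2.png

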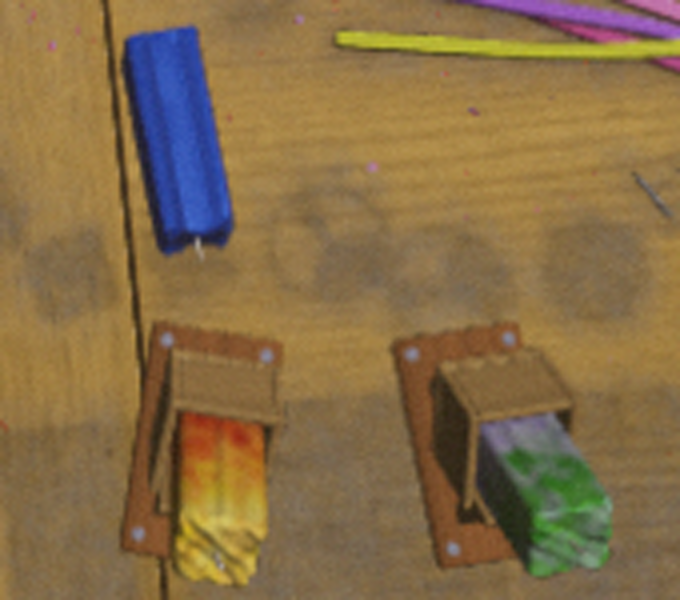

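View pics/s2.png

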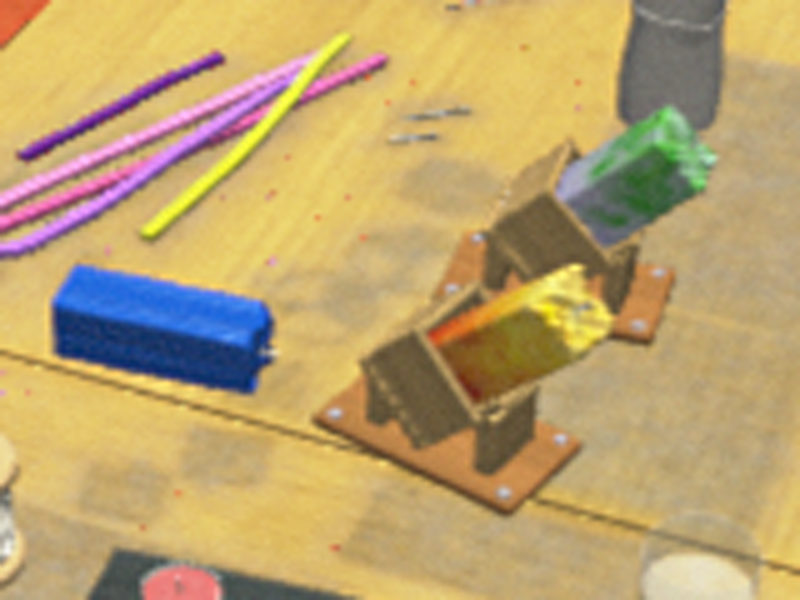

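View pics/s1.png

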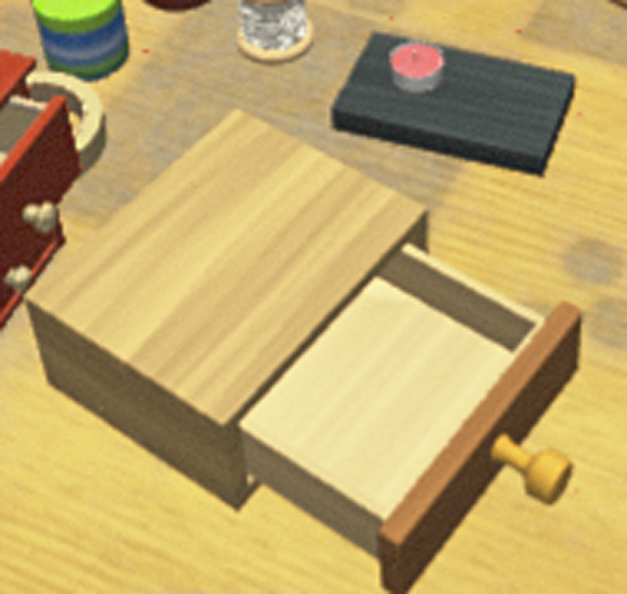

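```bash
python3 - <<'E'
from h import *
t1=lambda a,b:(95+a/3.4,190+b/3.4); t2=lambda a,b:(330+a/4,150+b/4)
s1=lambda a,b:(180+a/3.3,250+b/3.3); s2=lambda a,b:(270+a/5,150+b/5)
print("slate top",[onz("top",t1(*p),.022).round(4)[:2] for p in [(557,112),(692,88),(736,327),(598,353)]])
print("slate scene",[onz("scene",s1(*p),.022).round(4)[:2] for p in [(333,113),(374,36),(574,77),(545,160)]])
print("tea",onz("top",t1(647,162),.035),tri([ray("top",t1(647,162)),ray("scene",s1(417,62))]))
print("boxtop",[onz("top",t1(*p),.085).round(4)[:2] for p in [(108,27),(410,60),(372,308),(65,275)]])
print("boxscene",[onz("scene",s1(*p),.085).round(4)[:2] for p in [(24,300),(238,110),(428,211),(228,425)]])
print("front top",[onz("top",t1(*p),.072).round(4)[:2] for p in [(42,445),(340,480),(362,482)]])
print("front scene",[onz("scene",s1(*p),.072).round(4)[:2] for p in [(383,545),(568,302),(582,314),(405,565)]])
print("screws",[tri([ray("top",t2(*a)),ray("scene",s2(*b))]) for a,b in [((166,340),(335,413)),((138,534),(503,492))]])
print("screws z.008",[onz("top",t2(*p),.01).round(4)[:2] for p in [(166,340),(267,355),(138,534)]])
print("wick",tri([ray("top",t2(220,562)),ray("scene",s2(600,318))]))
print("blue",tri([ray("top",t2(180,140)),ray("scene",s2(160,310))]))
E
```

```text
slate top [array([0.6098, 0.0443]), array([ 0.6192, -0.0441]), array([ 0.4622, -0.0612]), array([0.4524, 0.0262])]
slate scene [array([0.6048, 0.0513]), array([ 0.6147, -0.0347]), array([ 0.4604, -0.0537]), array([0.4491, 0.0327])]
tea [ 0.56945713 -0.01264315  0.035     ] (array([ 0.56926283, -0.01269123,  0.03124709]), [np.float64(0.0010205369498655448), np.float64(0.0010205369498655934)])
boxtop [array([0.6691, 0.3132]), array([0.633 , 0.1252]), array([0.4829, 0.1519]), array([0.5158, 0.3371])]
boxscene [array([0.6653, 0.317 ]), array([0.6308, 0.1296]), array([0.4788, 0.1589]), array([0.5131, 0.3421])]
front top [array([0.4166, 0.356 ]), array([0.3846, 0.1769]), array([0.3826, 0.1639])]
front scene [array([0.4092, 0.3645]), array([0.3782, 0.1795]), array([0.3675, 0.1844]), array([0.3941, 0.3699])]
screws [(array([ 0.56662438, -0.20321101,  0.00563352]), [np.float64(0.000852253145141249), np.float64(0.0008522531451412407)]), (array([ 0.46031146, -0.1769917 ,  0.00564785]), [np.float64(0.0005709592698986228), np.float64(0.0005709592698987827)])]
screws z.008 [array([ 0.5666, -0.2024]), array([ 0.5539, -0.2576]), array([ 0.4604, -0.1763])]
wick (array([ 0.42977752, -0.20348026,  0.11056091]), [np.float64(0.0044521436190755785), np.float64(0.004452143619075605)])
blue (array([ 0.67648587, -0.21824632,  0.03214326]), [np.float64(0.001750768515695917), np.float64(0.0017507685156958287)])
```

>>> {"method": "apply_moves", "body": {"targets": [[[0.03,0.045,0.02],[0,0,-0.1],0.0854],[[0.03,0.045,0.02],[0,0,-0.1],0.0854],[[0.03,0.045,0.02],[0,0,-0.1],0.0854],[[0.03,0.045,0.02],[0,0,-0.1],0.0854],[[0.03,0.045,0],[0,0,-0.1],0.0854]], "newtons": 30}}

```text
clock: 1.58
eef_pos: [0.3538, -0.3655, 0.3132]
tool_rot: [0.001, 0.996, -0.087, 0.001]
force: [0.9, -0.6, -0.0]
grip_width: 0.0857
```

>>> {"method": "apply_moves", "body": {"targets": [[[0.03,0.045,0],[0,0,-0.04],0.0854],[[0.03,0.045,0],[0,0,-0.03],0.0854],[[0.02,0.045,0],[0,0,0],0.0854],[[0.0,0.02,0],[0,0,0],0.0854],[[0,0,0],[0,0,0],0.0854]]}}

```text
clock: 2.2
eef_pos: [0.4321, -0.2105, 0.3114]
tool_rot: [0.0, 0.993, -0.119, -0.0]
force: [-0.7, -0.4, 0.0]
grip_width: 0.0857
```

```bash
python3 - <<'E'
from h import *
o=arm.get_obs();print(o["eef_pos"],o["tool_rot"],o["clock"],o["q"]); im=arm.read_camera("wrist"); cv2.imwrite("pics/w1.png",im)
np.savez("w1.npz",eef_pos=o["eef_pos"],tool_rot=o["tool_rot"])
E
```

```text
[ 0.43212149 -0.21051235  0.31135087] [ 1.12165147e-04  9.92922236e-01 -1.18766214e-01 -8.53062032e-05] 2.2 [-4.56252493e-01  4.96474939e-02  1.83302015e+00 -2.81726677e-04
  1.25901181e+00  1.35272469e+00]
```

View pics/w1.png

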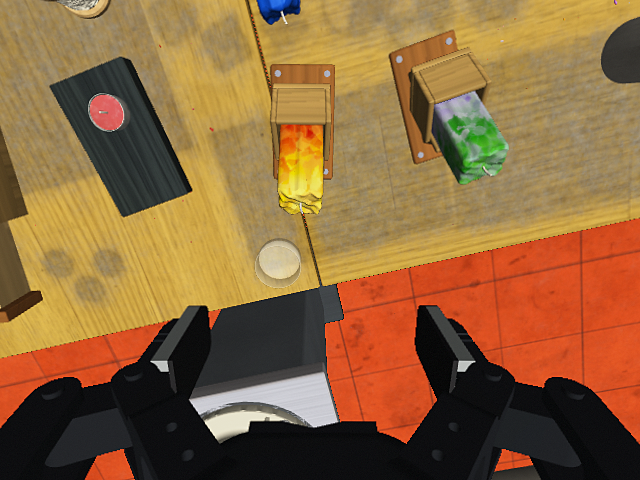

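The wrist view shows the orange candle squarely at (300,180), the tealight at (106,112), the smoky glass at (278,262) and the green candle at (475,145). Next I'll enlarge it for precise points.

```bash
python3 - <<'E'
import cv2
im=cv2.imread("pics/w1.png")
cv2.imwrite("pics/w1a.png",cv2.resize(im[50:225,240:350],None,fx=3.4,fy=3.4,interpolation=cv2.INTER_CUBIC))
E
```

```text
(no output)
```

View pics/w1a.png

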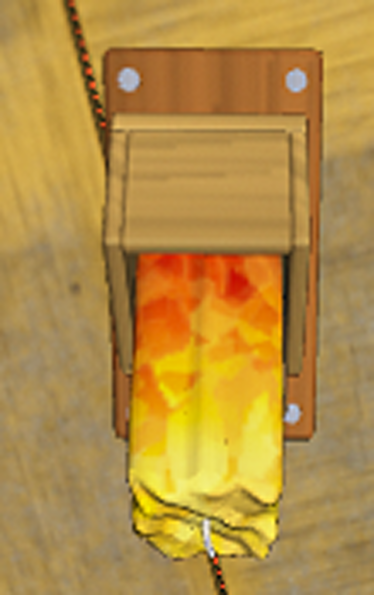

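```bash
cat >> h.py <<'E'
S=.5**.5
def stand(p,s,n,y):  # p=(x,y,yaw) of socket
    l=np.array([-s*S+n*S,y,.036+s*S+n*S]); c,si=np.cos(p[2]),np.sin(p[2])
    return np.array([p[0]+c*l[0]-si*l[1],p[1]+si*l[0]+c*l[1],l[2]])
E
python3 - <<'E'
from h import *
from scipy.optimize import least_squares
o=dict(np.load("w1.npz"))
w=lambda a,b:np.array([240+a/3.4,50+b/3.4]); t2=lambda a,b:np.array([330+a/4,150+b/4]);s2=lambda a,b:np.array([270+a/5,150+b/5])
obs=[("wrist",w(105,250),(.045,.03,.03)),("wrist",w(309,250),(.045,.03,-.03)),("wrist",w(207,522),(.119,0,0)),
("wrist",w(133,480),(.115,.022,.022)),("wrist",w(282,480),(.115,.022,-.022)),("top",t2(282,425),(.045,.03,-.03))]
oth=[("scene",s2(485,425),(.045,.03,.03)),("top",t2(220,562),(.121,0,0)),("scene",s2(600,318),(.121,0,0)),("scene",s2(365,358),(0,.03,.03))]
f=lambda p,L:np.concatenate([(proj(n,stand(p,*m),o)[0]-uv)*(2 if n!="wrist" else 1) for n,uv,m in L])
def r(p):return f(p,obs)
s=least_squares(r,[.52,-.22,-.236],x_scale=[.01,.01,.05]); p=s.x;print(p,f(p,obs).reshape(-1,2).round(1).tolist(),f(p,oth).reshape(-1,2).round(1).tolist())
for g in (.0605,.085):print(g,stand(p,g,0,0))
# overlay
for n,fn,(x0,y0,ww,hh,k) in [("wrist","w1",(240,50,110,175,3)),("scene","scene0",(320,170,90,90,5)),("top","top0",(350,220,60,85,6))]:
    im=cv2.imread(f"pics/{fn}.png");im=cv2.resize(im[y0:y0+hh,x0:x0+ww],None,fx=k,fy=k)
    def L(a,b,c):
        P=proj(n,np.array([stand(p,*a),stand(p,*b)]),o); P=((P-[x0,y0]+.5)*k).astype(int); cv2.line(im,P[0].tolist(),P[1].tolist(),c,1)
    for h,s0,s1,c in [(.022,.045,.121,(255,0,0)),(.03,0,.045,(0,255,0))]:
        C=[(h,h),(h,-h),(-h,-h),(-h,h)]
        for i in range(4):
            a,b=C[i],C[(i+1)%4]; L((s1,)+a,(s1,)+b,c);L((s0,)+a,(s0,)+b,c);L((s0,)+a,(s1,)+a,c)
    cv2.imwrite(f"pics/ov_{n}.png",im)
a=[cv2.imread(f"pics/ov_{n}.png") for n in("wrist","scene","top")]
H=max(i.shape[0] for i in a); W=np.hstack([cv2.copyMakeBorder(i,0,H-i.shape[0],0,0,cv2.BORDER_CONSTANT) for i in a]); k=min(1,800/W.shape[1]);cv2.imwrite("pics/ov1.png",cv2.resize(W,None,fx=k,fy=k))
E
```

```text
[ 0.51783901 -0.21947765 -0.22157945] [[-1.4, 1.4], [0.3, 0.3], [0.5, 2.2], [-2.9, -1.7], [1.8, -2.5], [1.7, 0.9]] [[-25.9, -38.8], [-0.2, -1.1], [-7.0, -7.4], [0.9, -1.1]]
0.0605 [ 0.47610495 -0.21007587  0.07877996]
0.085 [ 0.45920439 -0.20626853  0.09610408]
```

View pics/ov1.png

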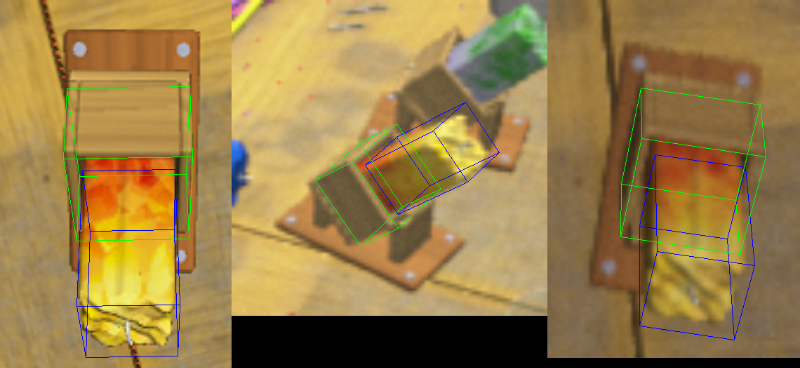

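The overlay fits in all three views: socket about (0.518,-0.219) and yaw about -0.23. Now I'll move over the tealight.

>>> {"method": "apply_moves", "body": {"targets": [[[0.03,0.04,0],[0,0,0.02],0.0854],[[0.03,0.04,-0.03],[0,0,0.02],0.0854],[[0.03,0.04,-0.04],[0,0,0.02],0.0854],[[0.03,0.04,-0.04],[0,0,0.01],0.0854],[[0.017,0.038,-0.04],[0,0,0],0.0854]]}}

```text
clock: 2.88
eef_pos: [0.5696, -0.0157, 0.1621]
tool_rot: [0.0, 0.996, -0.086, 0.001]
force: [0.4, -0.1, 0.7]
grip_width: 0.0853
```

>>> {"method": "apply_moves", "body": {"targets": [[[0,0,0],[0,0,0],0.0854]]}}

```text
clock: 3.0
eef_pos: [0.5669, -0.0147, 0.1598]
tool_rot: [0.0, 0.996, -0.084, -0.003]
force: [-0.0, 0.6, 0.1]
grip_width: 0.0851
```

```bash
python3 - <<'E'
from h import *
o0=dict(np.load("w1.npz"));print("from w1",onz("wrist",(106,112),.035,o0))
o=arm.get_obs();print(o["eef_pos"],o["tool_rot"],o["clock"]); im=arm.read_camera("wrist"); cv2.imwrite("pics/w2.png",im)
np.savez("w2.npz",eef_pos=o["eef_pos"],tool_rot=o["tool_rot"])
for d in arm.spot_in("wrist","tealight_center"):
    e=np.array(d["extent"])*[640,480,640,480];print(d["conf"],e)
E
```

```text
from w1 [ 0.56894493 -0.01109519  0.035     ]
[ 0.56693468 -0.01465576  0.15976366] [ 1.65126763e-04  9.96433162e-01 -8.43431105e-02 -2.67705114e-03] 3.0
0.93 [284.928 200.304 329.216 247.296]
```

View pics/w2.png

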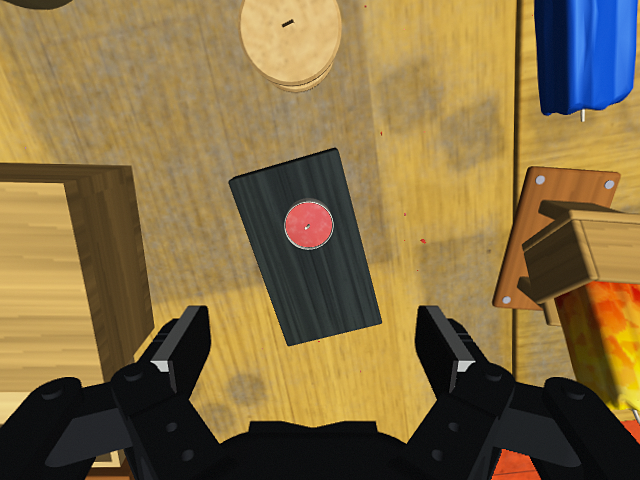

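The wrist view shows the tealight at (308,225) on the slate. The slate's corners are at (230,180), (338,149), (381,323) and (289,346). The fingers clear the spool, which is at (290,40).

```bash
python3 - <<'E'
from h import *
o=dict(np.load("w2.npz"))
print(onz("wrist",(308.5,225),.036,o))
c=np.array([onz("wrist",p,.022,o) for p in [(230,180),(338,149),(381,323),(289,346)]]);print(c.round(4),c.mean(0))
E
```

```text
[ 0.56855373 -0.01227799  0.036     ]
[[ 0.611   0.0429  0.022 ]
 [ 0.6203 -0.044   0.022 ]
 [ 0.4628 -0.0599  0.022 ]
 [ 0.4529  0.0262  0.022 ]] [ 0.53675878 -0.00868982  0.022     ]
```

>>> {"method": "apply_moves", "body": {"targets": [[[0.002,0.0025,-0.045],[0,0,0],0.0854],[[0,0,-0.045],[0,0,0],0.0854],[[0,0,-0.032],[0,0,0],0.07],[[0,0,-0.014],[0,0,0],0.06],[[0,0,0],[0,0,0],0.06]], "newtons": 20}}

```text
clock: 3.72
eef_pos: [0.5702, -0.0138, 0.0277]
tool_rot: [0.0, 0.996, -0.086, 0.0]
force: [-0.4, -0.4, 0.6]
grip_width: 0.0599
```

>>> {"method": "apply_moves", "body": {"targets": [[[0,0,0],[0,0,0],0.03],[[0,0,0],[0,0,0],0.03],[[0,0,0],[0,0,0],0.03],[[0,0,0],[0,0,0],0.03]]}}

```text
clock: 4.22
eef_pos: [0.5712, -0.013, 0.029]
tool_rot: [0.0, 0.996, -0.085, 0.001]
force: [-0.6, -2.5, 4.8]
grip_width: 0.0352
```

```bash
python3 - <<'E'
from h import *
o=arm.get_obs();print(o["eef_pos"],o["force"],o["grip_width"],o["clock"]); im=arm.read_camera("wrist"); cv2.imwrite("pics/w3.png",im[160:])
E
```

```text
[ 0.57120979 -0.01304066  0.02896522] [-0.56537365 -2.45822382  4.76457776] 0.035225333482239066 4.225
```

View pics/w3.png

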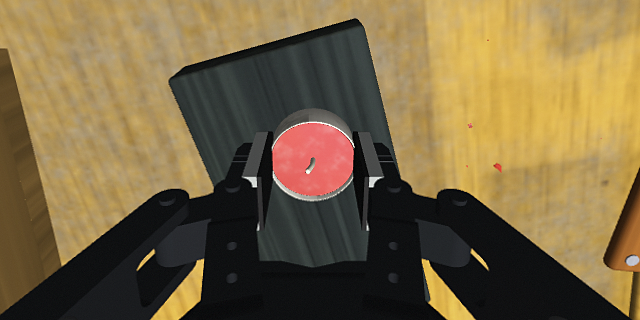

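>>> {"method": "apply_moves", "body": {"targets": [[[0,0,0.02],[0,0,0],0.03],[[0,0,0.04],[0,0,0],0.03],[[-0.01,0.02,0.05],[0,0,0],0.03],[[-0.02,0.04,0.04],[0,0,0],0.03],[[-0.02,0.04,0],[0,0,0],0.03]]}}

```text
clock: 4.9
eef_pos: [0.522, 0.0886, 0.1818]
tool_rot: [-0.001, 0.996, -0.085, 0.004]
force: [0.8, -0.3, -1.0]
grip_width: 0.0348
```

>>> {"method": "apply_moves", "body": {"targets": [[[-0.02,0.05,0],[0,0,0],0.03],[[-0.02,0.05,0],[0,0,0],0.03],[[-0.02,0.045,0],[0,0,0],0.03],[[-0.01,0.02,0],[0,0,0],0.03],[[0,0,0],[0,0,0],0.03]]}}

```text
clock: 5.52
eef_pos: [0.4496, 0.2537, 0.1782]
tool_rot: [-0.001, 0.996, -0.084, 0.001]
force: [-0.4, 0.2, -0.3]
grip_width: 0.0348
```

```bash
python3 - <<'E'
from h import *
o=arm.get_obs();print(o["eef_pos"],o["tool_rot"],o["force"],o["grip_width"],o["clock"]); im=arm.read_camera("wrist"); cv2.imwrite("pics/w4.png",im)
np.savez("w4.npz",eef_pos=o["eef_pos"],tool_rot=o["tool_rot"])
E
```

```text
[0.44959018 0.25365328 0.17822368] [-5.04615030e-04  9.96498249e-01 -8.36094332e-02  6.68749373e-04] [-0.44188356  0.2037107  -0.34915615] 0.034804687308173536 5.525
```

View pics/w4.png

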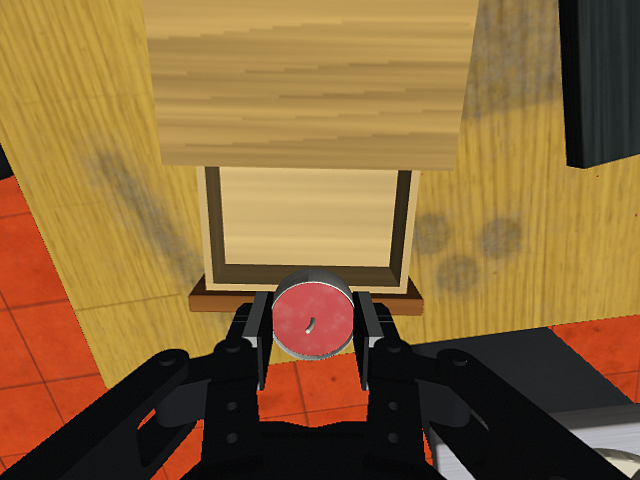

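```bash
python3 - <<'E'
from h import *
o=dict(np.load("w4.npz"))
a=np.array([onz("wrist",p,.085,o) for p in [(162,164),(453,170)]]);b=np.array([onz("wrist",p,.022,o) for p in [(224,264),(391,266)]])
w=np.array([onz("wrist",p,.063,o) for p in [(198,168),(419,171),(206,285),(411,291)]])
print("boxedge",a,np.linalg.norm(a[0]-a[1]));print("floor",b,np.linalg.norm(b[0]-b[1])); print("walltops",w)
for e in (a,b):
    d=e[0]-e[1]; print("yaw",np.arctan2(-d[0],d[1]))
th=-.17; X=np.array([np.cos(th),np.sin(th)])
print("floor centre",b.mean(0)[:2]+.0625*X, "origin",a.mean(0)[:2]+.07*X)
o0=b.mean(0)[:2]+.0625*X; print("opening",(a.mean(0)[:2]-b.mean(0)[:2])@X)
q=proj("top",np.r_[o0,.022])[0];print(q)
E
```

```text
boxedge [[0.5172068  0.34103199 0.085     ]
 [0.48189067 0.15492636 0.085     ]] 0.1894268670339642
floor [[0.41925332 0.33967228 0.022     ]
 [0.39221811 0.19106019 0.022     ]] 0.1510511670256592
walltops [[0.50930084 0.32614431 0.063     ]
 [0.48093957 0.17084429 0.063     ]
 [0.41906813 0.34439943 0.063     ]
 [0.38671622 0.18418099 0.063     ]]
yaw -0.18753407785220622
yaw -0.17995007196183455
floor centre [0.46733476 0.25479234] origin [0.56853967 0.23613641]
opening 0.09540226906877577
[164.47358989 294.48615301]
```

>>> {"method": "apply_moves", "body": {"targets": [[[0.005,0.002,-0.04],[0,0,0],0.03],[[0,0,-0.045],[0,0,0],0.03],[[0,0,-0.035],[0,0,0],0.03],[[0,0,-0.02],[0,0,0],0.03],[[0,0,-0.004],[0,0,0],0.03]]}}

```text
clock: 6.2
eef_pos: [0.4548, 0.2529, 0.0323]
tool_rot: [0.001, 0.996, -0.086, -0.001]
force: [0.6, 0.4, -0.7]
grip_width: 0.0347
```

>>> {"method": "apply_moves", "body": {"targets": [[[0,0,0],[0,0,0],0.03],[[0,0,0],[0,0,0],0.03]]}}

```text
clock: 6.45
eef_pos: [0.4559, 0.2544, 0.0343]
tool_rot: [-0.001, 0.996, -0.085, 0.001]
force: [-0.2, 1.2, 0.2]
grip_width: 0.0349
```

>>> {"method": "apply_moves", "body": {"targets": [[[0,0,-0.002],[0,0,0],0.03],[[0,0,-0.002],[0,0,0],0.03],[[0,0,0],[0,0,0],0.03]]}}

```text
clock: 6.82
eef_pos: [0.4548, 0.2543, 0.0291]
tool_rot: [0.0, 0.996, -0.085, -0.0]
force: [0.2, 0.2, 1.0]
grip_width: 0.0347
```

>>> {"method": "apply_moves", "body": {"targets": [[[0,0,-0.001],[0,0,0],0.04],[[0,0,0],[0,0,0],0.05],[[0,0,0],[0,0,0],0.06],[[0,0,0.01],[0,0,0],0.065],[[0,0,0.04],[0,0,0],0.065]]}}

```text
clock: 7.45
eef_pos: [0.4536, 0.2535, 0.0776]
tool_rot: [0.001, 0.996, -0.085, -0.002]
force: [-0.1, -0.2, 0.6]
grip_width: 0.065
```

>>> {"method": "apply_moves", "body": {"targets": [[[0,0,0.05],[0,0,0],0.065],[[0,0,0.04],[0,0,0],0.04],[[0,0,0],[0,0,0],0.0]]}}

```text
clock: 7.82
eef_pos: [0.4569, 0.2554, 0.1721]
tool_rot: [-0.002, 0.996, -0.085, 0.003]
force: [0.9, -0.3, -0.6]
grip_width: 0.029
```

```bash
python3 - <<'E'
from h import *
o=arm.get_obs();print(o["eef_pos"],o["tool_rot"],o["force"],o["grip_width"],o["clock"]); im=arm.read_camera("wrist"); cv2.imwrite("pics/w5.png",im)
np.savez("w5.npz",eef_pos=o["eef_pos"],tool_rot=o["tool_rot"])
E
```

```text
[0.45692938 0.25535644 0.1720642 ] [-0.00190897  0.99637428 -0.08500953  0.00283215] [ 0.89495259 -0.34722374 -0.60373233] 0.029039308207324293 7.825
```

View pics/w5.png

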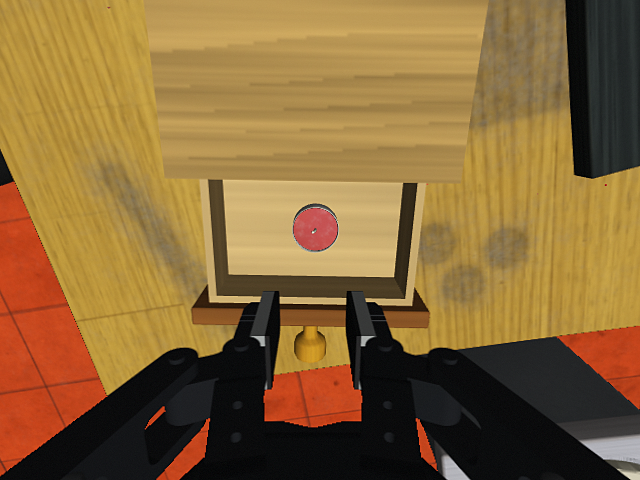

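The tealight is upright in the drawer at (316,228), clear of the walls, and released. Next I'll push the drawer front to the -y side of the knob with closed fingers.

>>> {"method": "apply_moves", "body": {"targets": [[[-0.04,-0.01,0],[0,0,0],0.0],[[-0.045,-0.01,0],[0,0,0],0.0],[[-0.04,-0.006,0],[0,0,0],0.0],[[0,0,-0.04],[0,0,0],0.0],[[0,0,-0.045],[0,0,0],0.0]]}}

```text
clock: 8.5
eef_pos: [0.3296, 0.2283, 0.0823]
tool_rot: [-0.0, 0.996, -0.085, 0.001]
force: [0.8, 0.7, 0.0]
grip_width: 0.0001
```

>>> {"method": "apply_moves", "body": {"targets": [[[0,0,-0.035],[0,0,0],0.0],[[0,0,0],[0,0,0],0.0]]}}

```text
clock: 8.75
eef_pos: [0.3275, 0.2266, 0.0458]
tool_rot: [0.002, 0.996, -0.085, -0.003]
force: [-0.3, -1.0, -0.6]
grip_width: -0.0002
```

```bash
python3 - <<'E'
from h import *
o=arm.get_obs();print(o["eef_pos"],o["force"],o["grip_width"],o["clock"]); im=arm.read_camera("wrist"); cv2.imwrite("pics/w6.png",im)
E
```

```text
[0.32745686 0.22658331 0.04584075] [-0.28177359 -1.00245701 -0.56758791] -0.00020137458584217603 8.75
```

View pics/w6.png

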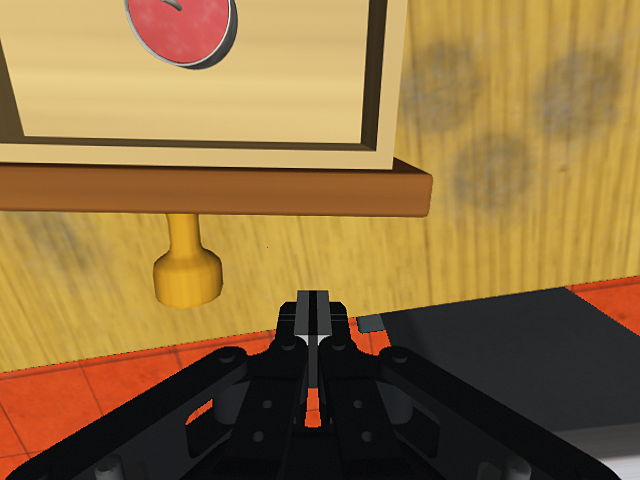

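The closed fingers at (313,300) are well clear of the knob (187,280), facing the flat part of the panel. Pushing.

>>> {"method": "apply_moves", "body": {"targets": [[[0.02,-0.0035,0],[0,0,0],0.0],[[0.015,-0.003,0],[0,0,0],0.0],[[0.015,-0.003,0],[0,0,0],0.0],[[0.015,-0.003,0],[0,0,0],0.0],[[0.015,-0.003,0],[0,0,0],0.0]]}}

```text
clock: 9.43
eef_pos: [0.4111, 0.2125, 0.0483]
tool_rot: [-0.0, 0.996, -0.085, 0.0]
force: [-0.6, 1.4, 1.2]
grip_width: -0.0
```

>>> {"method": "apply_moves", "body": {"targets": [[[0.015,-0.003,0],[0,0,0],0.0],[[0.015,-0.003,0],[0,0,0],0.0],[[0.012,-0.002,0],[0,0,0],0.0],[[0.008,-0.001,0],[0,0,0],0.0],[[0.005,-0.001,0],[0,0,0],0.0]]}}

```text
clock: 10.05
eef_pos: [0.4651, 0.2027, 0.0481]
tool_rot: [0.0, 0.996, -0.085, -0.0]
force: [-16.5, 5.0, 5.0]
grip_width: 0.0001
```

>>> {"method": "apply_moves", "body": {"targets": [[[0.002,0,0],[0,0,0],0.0],[[0,0,0],[0,0,0],0.0]]}}

```text
clock: 10.3
eef_pos: [0.4649, 0.2026, 0.0479]
tool_rot: [0.001, 0.996, -0.085, -0.002]
force: [-8.2, 1.7, 5.0]
grip_width: 0.0
```

```bash
python3 - <<'E'
from h import *
o=arm.get_obs();print(o["eef_pos"],o["force"],o["clock"]); im=arm.read_camera("top"); cv2.imwrite("pics/top1.png",cv2.resize(im[170:380,60:340],None,fx=2.7,fy=2.7))
E
```

```text
[0.46489013 0.20258593 0.04793027] [-8.24326479  1.65990098  4.95042895] 10.3
```

View pics/top1.png

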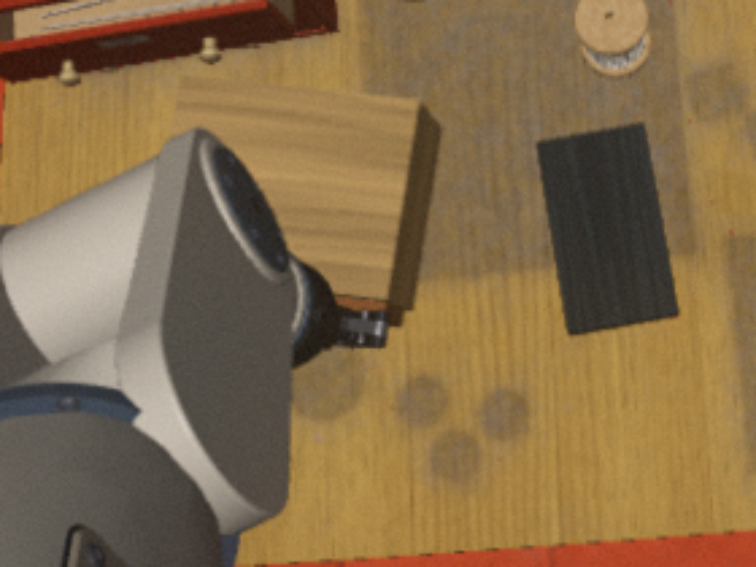

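The top view shows the front panel tight against the box, with the arm partly covering it. I'll back off, raise the arm and recheck.

>>> {"method": "apply_moves", "body": {"targets": [[[-0.015,0.0025,0],[0,0,0],0.0],[[-0.03,0.005,0],[0,0,0],0.0],[[-0.03,0.005,0.03],[0,0,0],0.0],[[0,0,0.06],[0,0,0],0.03],[[0,0,0.06],[0,0,0],0.06]]}}

```text
clock: 10.98
eef_pos: [0.3907, 0.2152, 0.1996]
tool_rot: [0.0, 0.996, -0.085, -0.0]
force: [2.2, 0.7, -0.1]
grip_width: 0.0359
```

```bash
python3 - <<'E'
from h import *
o=arm.get_obs();print(o["eef_pos"],o["force"],o["clock"]); im=arm.read_camera("wrist"); cv2.imwrite("pics/w7.png",im)
np.savez("w7.npz",eef_pos=o["eef_pos"],tool_rot=o["tool_rot"])
E
```

```text
[0.39072143 0.21523988 0.1996022 ] [ 2.20373743  0.69907014 -0.10470889] 10.975
```

View pics/w7.png

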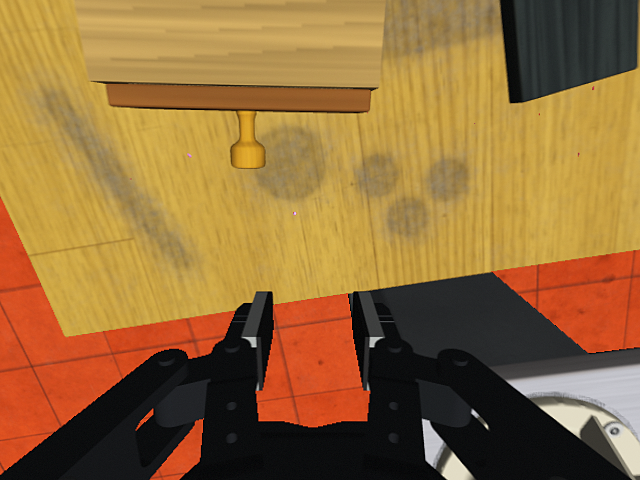

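```bash
python3 - <<'E'
from h import *
o=dict(np.load("w7.npz")); th=-.178;X=np.array([np.cos(th),np.sin(th)])
e=np.mean([onz("wrist",p,.085,o)[:2]@X for p in [(92,82),(380,88)]])
for z in (.014,.072):
    print(z,np.mean([onz("wrist",p,z,o)[:2]@X for p in [(112,106.5),(367,112)]])-e)
print(e-np.array([.5685,.236])@X)
im=cv2.imread("pics/w7.png")[60:180,70:400]; cv2.imwrite("pics/w7a.png",cv2.resize(im,None,fx=2.4,fy=2.4,interpolation=cv2.INTER_CUBIC))
E
```

```text
0.014 -0.013470788987496152
0.072 -0.01462618444898972
-0.07106365528955266
```

View pics/w7a.png

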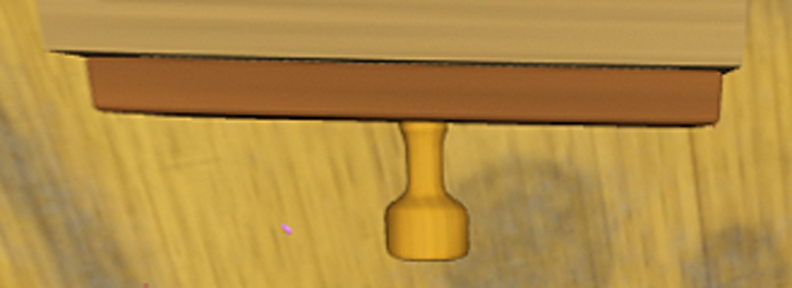

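The panel face is about 14 mm ahead of the board's edge (15 mm when shut), so the drawer is shut. On to the orange candle.

>>> {"method": "apply_moves", "body": {"targets": [[[0.01,-0.04,0.02],[0,0,-0.02],0.0854],[[0.01,-0.05,0.02],[0,0,-0.02],0.0854],[[0.01,-0.05,0.01],[0,0,-0.015],0.0854],[[0.01,-0.05,0],[0,0,0],0.0854],[[0.01,-0.05,0],[0,0,0],0.0854]]}}

```text
clock: 11.65
eef_pos: [0.4418, -0.0261, 0.2484]
tool_rot: [0.0, 0.994, -0.112, 0.001]
force: [0.2, 0.3, 1.2]
grip_width: 0.0854
```

>>> {"method": "apply_moves", "body": {"targets": [[[0.01,-0.05,0],[0,0,0],0.0854],[[0.01,-0.05,0],[0,0,0],0.0854],[[0,-0.05,0],[0,0,0],0.0854],[[0,-0.031,0],[0,0,0],0.0854],[[0,0,0],[0,0,0],0.0854]]}}

```text
clock: 12.28
eef_pos: [0.4616, -0.207, 0.2479]
tool_rot: [0.0, 0.994, -0.114, 0.0]
force: [0.3, 0.9, -0.9]
grip_width: 0.0859
```

```bash
python3 - <<'E'
from h import *
o=arm.get_obs();print(o["eef_pos"],o["tool_rot"],o["force"],o["clock"]); im=arm.read_camera("wrist"); cv2.imwrite("pics/w8.png",im)
np.savez("w8.npz",eef_pos=o["eef_pos"],tool_rot=o["tool_rot"])
p=[.5178,-.2195,-.2216]
for n,a in dict(wick=(.121,0,0),ulL=(.045,.03,.03),ulR=(.045,.03,-.03),eL=(.115,.022,.022),eR=(.115,.022,-.022)).items(): print(n,proj("wrist",stand(p,*a),o)[0].round())
E
```

```text
[ 0.46158137 -0.20704511  0.2478547 ] [ 2.13564553e-04  9.93526624e-01 -1.13599291e-01  5.97617795e-05] [ 0.28145165  0.87966567 -0.94477832] 12.275
wick [312. 259.]
ulL [275. 161.]
ulR [347. 161.]
eL [283. 241.]
eR [340. 241.]
```

View pics/w8.png

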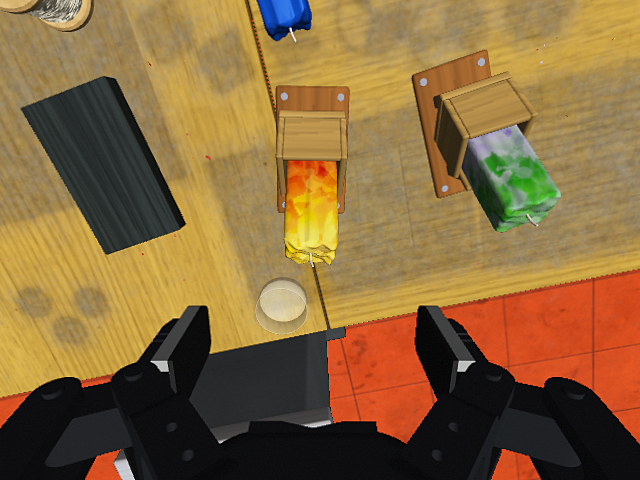

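The projected model matches the picture to within about 4 px: socket rim corners at (276,158) and (349,159), wick base at (311,256). The part at (312,210) is yellow to red and stands in the socket of the nearer stand, so it's the orange candle. The blue one at (285,15) lies on the table and isn't it. The gripper is centred on the candle, so I'll descend.

>>> {"method": "apply_moves", "body": {"targets": [[[-0.002,0,-0.045],[0,0,0],0.0854],[[0,0,-0.05],[0,0,0],0.0854],[[0,0,-0.04],[0,0,0],0.0854],[[0,0,-0.025],[0,0,0],0.0854],[[0,0,-0.013],[0,0,0],0.0854]], "newtons": 80}}

```text
clock: 12.95
eef_pos: [0.4593, -0.2041, 0.074]
tool_rot: [-0.0, 0.994, -0.112, -0.001]
force: [-0.1, 0.3, 0.3]
grip_width: 0.0856
```

```bash
python3 - <<'E'
from h import *
o=arm.get_obs();print(o["eef_pos"],o["tool_rot"],o["force"],o["clock"]); im=arm.read_camera("wrist"); cv2.imwrite("pics/w9.png",im)
E
```

```text
[ 0.45929889 -0.20412497  0.07402444] [-3.67063412e-04  9.93731919e-01 -1.11785619e-01 -8.45073416e-04] [-0.13838945  0.26328615  0.26794052] 12.95
```

View pics/w9.png

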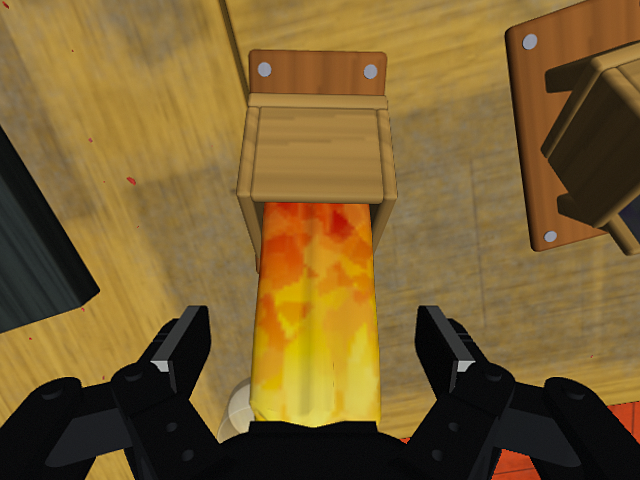

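The candle (250–380 px wide) is centred between the open fingers and clear of the socket rim. Closing.

>>> {"method": "apply_moves", "body": {"targets": [[[0,0,0],[0,0,0],0.06],[[0,0,0],[0,0,0],0.03],[[0,0,0],[0,0,0],0.03],[[0,0,0],[0,0,0],0.03],[[0,0,0],[0,0,0],0.03]]}}

```text
clock: 13.62
eef_pos: [0.4607, -0.206, 0.0765]
tool_rot: [0.0, 0.994, -0.113, 0.001]
force: [-0.1, 1.1, 7.3]
grip_width: 0.042
```

```bash
python3 - <<'E'
from h import *
o=arm.get_obs();print(o["eef_pos"],o["force"],o["moment"],o["grip_width"],o["clock"]); im=arm.read_camera("wrist"); cv2.imwrite("pics/w10.png",im)
E
```

```text
[ 0.46072183 -0.20600281  0.07652287] [-0.05631949  1.08775748  7.28268514] [ 0.33859066  0.26347987 -0.05085526] 0.041982442526294725 13.625
```

View pics/w10.png

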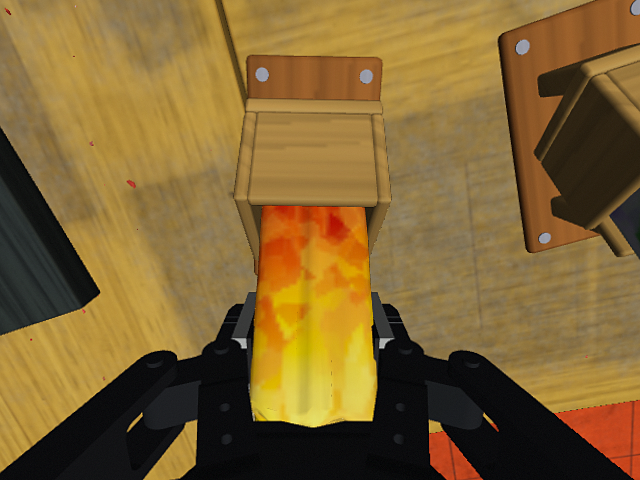

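Gripped at 42 mm. Now I'll draw it out along the slant.

>>> {"method": "apply_moves", "body": {"targets": [[[-0.005,0.0011,0.005],[0,0,0],0.03],[[-0.007,0.0016,0.007],[0,0,0],0.03],[[-0.007,0.0016,0.007],[0,0,0],0.03]]}}

```text
clock: 14.05
eef_pos: [0.4414, -0.2017, 0.0952]
tool_rot: [0.0, 0.994, -0.112, 0.001]
force: [3.9, -0.7, -0.2]
grip_width: 0.0417
```

>>> {"method": "apply_moves", "body": {"targets": [[[-0.007,0.0016,0.007],[0,0,0],0.03],[[-0.01,0.0023,0.01],[0,0,0],0.03],[[-0.01,0.0023,0.01],[0,0,0],0.03],[[-0.01,0.0023,0.01],[0,0,0],0.03]]}}

```text
clock: 14.55
eef_pos: [0.4017, -0.1921, 0.1313]
tool_rot: [-0.0, 0.994, -0.112, -0.002]
force: [0.3, 0.1, -2.4]
grip_width: 0.0416
```

```bash
python3 - <<'E'
from h import *
o=arm.get_obs();print(o["eef_pos"],o["force"],o["moment"],o["grip_width"],o["clock"]); im=arm.read_camera("wrist"); cv2.imwrite("pics/w11.png",im)
im=arm.read_camera("scene"); cv2.imwrite("pics/s11.png",cv2.resize(im[140:300,270:470],None,fx=4,fy=3.75))
E
```

```text
[ 0.40173843 -0.19213579  0.13130208] [ 0.34579376  0.08675482 -2.41105994] [-0.01071661  0.05566073 -0.05499962] 0.04162009707760105 14.55
```

View pics/w11.png

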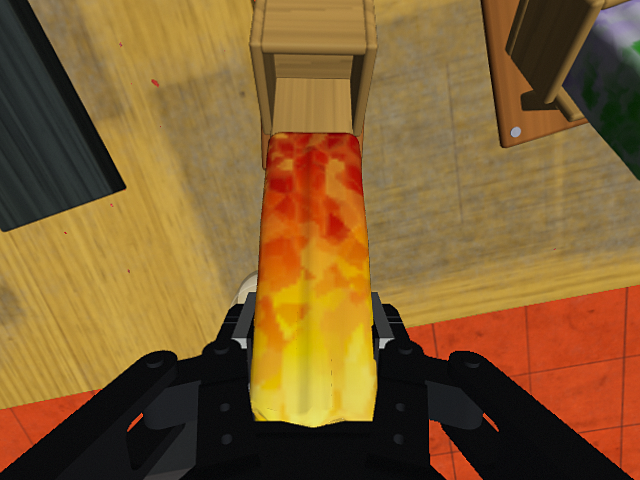

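View pics/s11.png

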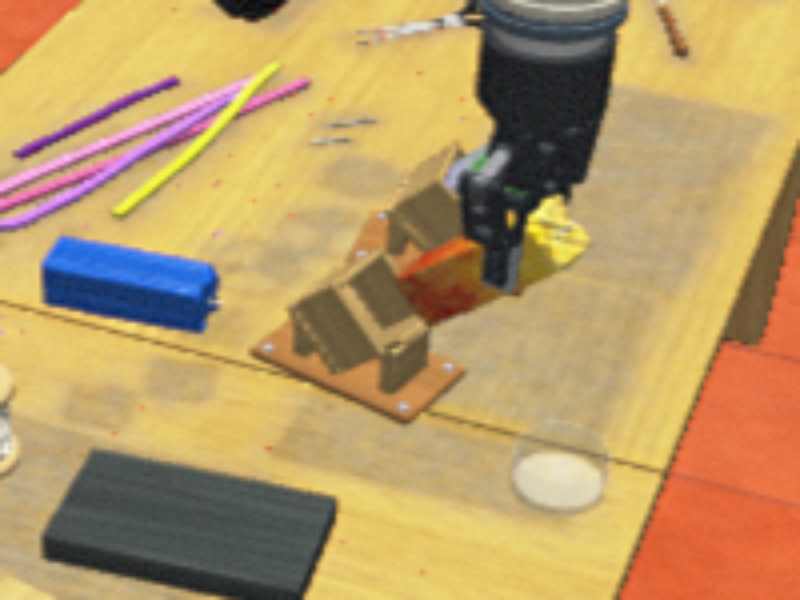

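The candle is almost out and hasn't turned in the grip; the foot is visible at (315,135). I'll pull a little farther, then lift.

>>> {"method": "apply_moves", "body": {"targets": [[[-0.01,0.0023,0.01],[0,0,0],0.03],[[-0.01,0.0023,0.012],[0,0,0],0.03],[[0,0,0.03],[0,0,0],0.03],[[0,0,0.04],[0,0,0],0.03],[[0,0,0.04],[0,0,0],0.03]]}}

```text
clock: 15.28
eef_pos: [0.3831, -0.188, 0.2648]
tool_rot: [-0.0, 0.994, -0.112, -0.0]
force: [1.0, -0.0, -2.2]
grip_width: 0.0415
```

>>> {"method": "apply_moves", "body": {"targets": [[[0,0.01,0.01],[0,0,0],0.03],[[0.015,0.025,0],[0,0,0],0.03],[[0.02,0.03,0],[-0.018,-0.078,0],0.03],[[0.02,0.03,0],[-0.018,-0.078,0],0.03],[[0.02,0.025,0],[-0.018,-0.078,0],0.03]]}}

```text
clock: 15.9
eef_pos: [0.4582, -0.0666, 0.2719]
tool_rot: [0.013, 0.986, -0.111, 0.119]
force: [0.8, 0.1, -2.5]
grip_width: 0.0414
```

>>> {"method": "apply_moves", "body": {"targets": [[[0.02,0.025,-0.01],[-0.018,-0.078,0],0.03],[[0.02,0.02,-0.01],[-0.018,-0.078,0],0.03],[[0.015,0.01,-0.01],[-0.018,-0.078,0],0.03],[[0.01,0.006,-0.01],[-0.018,-0.078,0],0.03],[[0.003,0,-0.01],[-0.018,-0.078,0],0.03]]}}

```text
clock: 16.52
eef_pos: [0.5258, -0.0062, 0.2219]
tool_rot: [0.035, 0.944, -0.106, 0.312]
force: [1.5, -1.3, -1.4]
grip_width: 0.0415
```

>>> {"method": "apply_moves", "body": {"targets": [[[0,0,0],[-0.018,-0.078,0],0.03],[[0,0,0],[-0.018,-0.078,0],0.03],[[0,0,0],[0,0,0],0.03]]}}

```text
clock: 16.9
eef_pos: [0.5271, -0.0332, 0.227]
tool_rot: [0.043, 0.925, -0.092, 0.365]
force: [-0.5, 0.4, -1.5]
grip_width: 0.0413
```

```bash
python3 - <<'E'
from h import *
o=arm.get_obs();print(o["eef_pos"],o["tool_rot"],o["force"],o["grip_width"],o["clock"],o["q"])
q=o["tool_rot"];print(R.from_quat([q[1],q[2],q[3],q[0]]).as_matrix().round(3))
im=arm.read_camera("wrist"); cv2.imwrite("pics/w12.png",im)
im=arm.read_camera("scene"); cv2.imwrite("pics/s12.png",im);im=arm.read_camera("top"); cv2.imwrite("pics/t12.png",im)
E
```

```text
[ 0.52708392 -0.03319483  0.22696798] [ 0.04311896  0.92529057 -0.09229052  0.36532257] [-0.52825663  0.43903956 -1.45554343] 0.04126248144814615 16.9 [ 0.05280666 -0.02984179  2.36692172 -1.2126304   0.195887    2.95792639]
[[ 0.716 -0.202  0.668]
 [-0.139 -0.979 -0.147]
 [ 0.684  0.012 -0.729]]
```

View pics/s12.png

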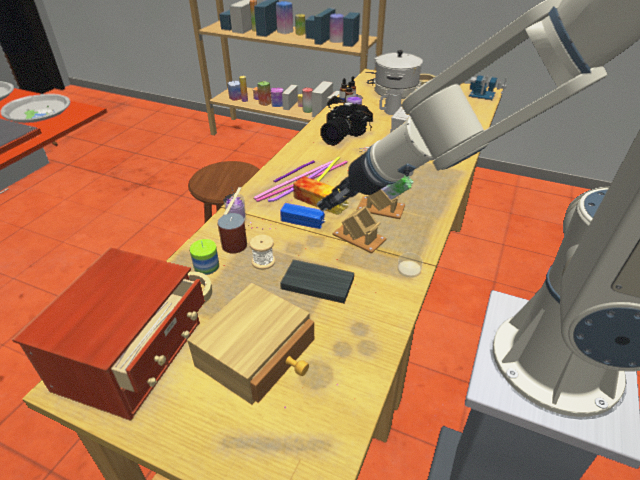

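View pics/t12.png

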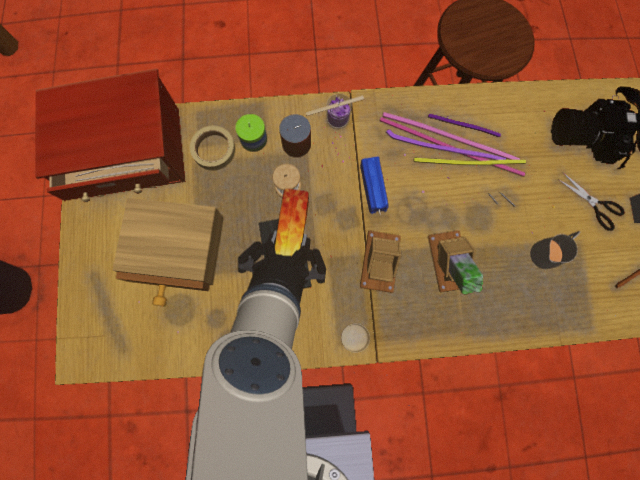

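View pics/w12.png

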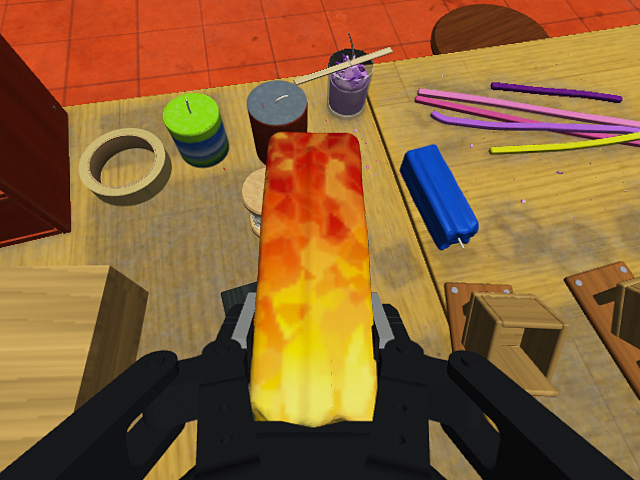

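The candle is held nearly level above the slate. The wrist is close to a joint limit, which left it about 26 mm off to -y. I'll check that it's steady and measure the actual centre.

>>> {"method": "apply_moves", "body": {"targets": [[[0,0,0],[0,0,0],0.03],[[0,0,0],[0,0,0],0.03],[[0,0,0],[0,0,0],0.03],[[0,0,0],[0,0,0],0.03]]}}

```text
clock: 17.55
eef_pos: [0.5295, -0.0327, 0.229]
tool_rot: [0.043, 0.925, -0.093, 0.367]
force: [0.5, 0.7, -2.3]
grip_width: 0.0416
```

```bash
python3 - <<'E'
from h import *
o=arm.get_obs();print(o["eef_pos"],o["joint_vel"].round(3),o["q"].round(3),o["clock"])
q=o["tool_rot"];T=R.from_quat([q[1],q[2],q[3],q[0]]).as_matrix()
wd=-S*(T[:,0]+T[:,2]);C=o["eef_pos"]-.019*T[:,2]-.0245*wd
print("wick dir",wd,"centre",C,C-[.536,-.009,.022])
for n in ("top","scene"):
    im=arm.read_camera(n); k=proj(n,np.array([C+.0605*wd,C,C-.0605*wd]));print(k.round())
    x0,y0=(k[1]-[60,50]).astype(int); c=cv2.resize(im[y0:y0+100,x0:x0+120],None,fx=3.3,fy=3.3)
    for p in k: cv2.circle(c,tuple(((p-[x0,y0])*3.3).astype(int).tolist()),4,(255,0,0),2)
    cv2.imwrite(f"pics/f_{n}.png",c)
cv2.imwrite("pics/f.png",np.hstack([cv2.imread(f"pics/f_{n}.png") for n in ("top","scene")]))
E
```

```text
[ 0.5295059  -0.03269919  0.22904328] [-0.003 -0.     0.001 -0.002 -0.002  0.001] [ 0.054 -0.03   2.363 -1.211  0.196  2.957] 17.55
wick dir [-0.97883574  0.20264279  0.02857432] centre [ 0.54074246 -0.03487495  0.24215584] [ 0.00474246 -0.02587495  0.22015584]
[[286. 263.]
 [291. 228.]
 [296. 194.]]
[[344. 203.]
 [320. 194.]
 [298. 186.]]
```

View pics/f.png

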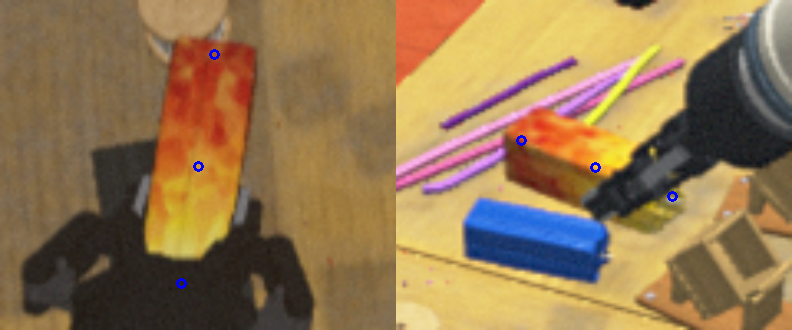

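The arm is still. The projected centre and both ends fall on the candle in both views. Its middle is about 30 mm sideways of the slate's centre (limit 60 mm), about 220 mm above the slate, and about 2° off level. The drawer is shut and the green candle, glass and spool haven't moved. Nudging it further would bring the wrist closer to its limit, so I'm handing it in here.

```bash
python3 - <<'E'
from cell import arm
print(arm.close_job()); o=arm.get_obs(); print(o["eef_pos"],o["grip_width"],o["clock"])
E
```

```text
the job is handed in; nothing more can be done
None
the job is handed in; nothing more can be done
```

I put the tealight upright in the pale box's drawer and pushed the drawer shut. I then drew the orange candle out along its slant and handed the job in at about 17.7 s, still holding it level over the dark block.

**Last checks:**
- **Drawer:** the front panel stands about 14 mm ahead of the top board's edge (15 mm when fully shut), so it's shut to within measuring error. The tealight was upright and let go in my last view before closing; it can't be seen in there now.
- **Candle:** it is about 2° off level, with its middle about 220 mm above the block. It was still, with the gripper holding it at 42 mm.
- **Other things:** the green candle, smoky glass and spool look unmoved. I judged that by eye in the pictures and didn't measure it.

**What was off:** the candle is not quite centred. The last part of the tilt brought the wrist close to its joint limits, which left the candle's middle about 25–30 mm to one side of the block's centre. That is inside the 60 mm allowed, so I left it rather than push the wrist further.

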